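# Shellfish crackers back from the wash: stock or repair

## Task

Find out which of the three shellfish crackers in the black tray have a working hinge by squeezing their handles. Lay those that close, closed, into the sloping wooden stock rack, one to a bay and flat on its bed, and lay one whose hinge is seized, still open, flat in the steel repair pan. Put them down, do not drop them, and leave everything else where it stands.

Things in the scene. Friction and masses are not known exactly. Their poses are not given: they have to be found in the camera images.
- cracker_a: One of three alike steel shellfish crackers, 2 arms on a rivet, 183 long, 14 thick, 0.16-0.25 kg, lying open side by side in the tray in any order, rivet end away from the robot. Origin: on the rivet's axis at the underside, z up. First arm (9 wide) runs along +x to x=170 at y=-4 to -13; knuckle radius 13. Mass centre about 75 from the rivet. Over both arms 26 wide closed, up to 63 at 85 from the rivet when open
- hinge_a (a joint): Angle (rad) of cracker_a's second arm about the rivet: 0 closed, mirroring the first arm about x; opens towards +y to 0.42. Starts at 0.28-0.40. A working hinge closes under about 1 N at the handles and stays where left (no spring); a seized one does not give under a firm grip; it looks the same
- mid_a (a point): Point fixed to cracker_a's first arm: 80 along +x from the rivet on the closed pair's centre line, 6.5 above the underside
- cracker_b: One of three alike steel shellfish crackers, 2 arms on a rivet, 183 long, 14 thick, 0.16-0.25 kg, lying open side by side in the tray in any order, rivet end away from the robot. Origin: on the rivet's axis at the underside, z up. First arm (9 wide) runs along +x to x=170 at y=-4 to -13; knuckle radius 13. Mass centre about 75 from the rivet. Over both arms 26 wide closed, up to 63 at 85 from the rivet when open
- hinge_b (a joint): Angle (rad) of cracker_b's second arm about the rivet: 0 closed, mirroring the first arm about x; opens towards +y to 0.42. Starts at 0.28-0.40. A working hinge closes under about 1 N at the handles and stays where left (no spring); a seized one does not give under a firm grip; it looks the same
- mid_b (a point): Point fixed to cracker_b's first arm: 80 along +x from the rivet on the closed pair's centre line, 6.5 above the underside
- cracker_c: One of three alike steel shellfish crackers, 2 arms on a rivet, 183 long, 14 thick, 0.16-0.25 kg, lying open side by side in the tray in any order, rivet end away from the robot. Origin: on the rivet's axis at the underside, z up. First arm (9 wide) runs along +x to x=170 at y=-4 to -13; knuckle radius 13. Mass centre about 75 from the rivet. Over both arms 26 wide closed, up to 63 at 85 from the rivet when open
- hinge_c (a joint): Angle (rad) of cracker_c's second arm about the rivet: 0 closed, mirroring the first arm about x; opens towards +y to 0.42. Starts at 0.28-0.40. A working hinge closes under about 1 N at the handles and stays where left (no spring); a seized one does not give under a firm grip; it looks the same
- mid_c (a point): Point fixed to cracker_c's first arm: 80 along +x from the rivet on the closed pair's centre line, 6.5 above the underside
- rack_bed: Stock rack's wooden bed, 205x183, rising away from the robot at 35 deg. Origin: centre of its face, 85 above the counter; x up the slope, y left, z out of the face. 3 bays along x at y=-58, 0, 58, 52 wide; ribs between them 12 high, only where |x|>51: the middle is open for fingers. Sides 15 high at |y|=87; lip 19 high at x=-97. A closed cracker fits a bay, either end up. Rack and pan may change places
- repair_pan: The repair pan: shallow open stainless pan, 250 (x) x 170 (y) outside, walls 4 thick and 26 high, fixed. Origin: centre of its underside; the inner floor is 4 above it. Takes a cracker lying open, lengthwise along x
- tray: The black tray the crackers come in, 320 (x) x 450 (y), rim 16 high, floor 5 above its underside, fixed. Origin: centre of its underside
- ramekin: Bystander, loose: white ramekin, 60 dia. x 34 high, standing in the black tray beyond the crackers
- spoon: Bystander, loose: wooden tasting spoon, 150 long, lying in the black tray beyond the crackers
- white_bowl: Bystander, loose: white ceramic bowl, 100 dia. x 42 high, beyond the rack and pan
- wood_bowl: Bystander, loose: dark wooden bowl, 90 dia. x 45 high, beyond the rack and pan
- oil_can: Bystander, loose: small brass oil can, 64 dia. x 72 high, with a spout
- pepper_mill: Bystander, loose: dark wooden pepper mill, 54 dia. x 144 high, nearer the robot than the rack and pan, at the right
- salt_cellar: Bystander, loose: marble salt cellar, 68 dia. x 32 high, nearer the robot than the rack and pan
Not all that is in view belongs to the job. What is shaped like the cracker_c but yellow is not meant.

How it is judged:
At the end, for the whole second after the job is handed in: Both working crackers lie closed (under 0.12 rad) in rack bays, flat on the bed, lengthwise within 0.2 rad, mid point within 30 mm of the bed's middle along the slope; the seized one lies open (over 0.22 rad), flat on the repair pan's floor within 0.12 rad. All at rest (((value of joint hinge_a above 0.22 rad and x of mid_a in the frame of repair_pan between -0.085 and 0.085 m and y of mid_a in the frame of repair_pan between -0.06 and 0.06 m and z of mid_a in the frame of repair_pan below 0.022 m and angle between the z axis of cracker_a and the z axis of repair_pan, either way round below 0.12 rad and value of joint each of hinge_b, hinge_c below 0.12 rad and x of mid_b in the frame of rack_bed between -0.03 and 0.03 m and y of mid_b in the frame of rack_bed between -0.085 and 0.085 m and z of each of mid_b, mid_c in the frame of rack_bed below 0.016 m and angle between the x axis of each of cracker_b, cracker_c and the x axis of rack_bed, either way round below 0.2 rad and angle between the z axis of each of cracker_b, cracker_c and the z axis of rack_bed, either way round below 0.15 rad and x of mid_c in the frame of rack_bed between -0.03 and 0.03 m and y of mid_c in the frame of rack_bed between -0.085 and 0.085 m) or (value of joint each of hinge_a, hinge_c below 0.12 rad and x of mid_a in the frame of rack_bed between -0.03 and 0.03 m and y of mid_a in the frame of rack_bed between -0.085 and 0.085 m and z of each of mid_a, mid_c in the frame of rack_bed below 0.016 m and angle between the x axis of each of cracker_a, cracker_c and the x axis of rack_bed, either way round below 0.2 rad and angle between the z axis of each of cracker_a, cracker_c and the z axis of rack_bed, either way round below 0.15 rad and value of joint hinge_b above 0.22 rad and x of mid_b in the frame of repair_pan between -0.085 and 0.085 m and y of mid_b in the frame of repair_pan between -0.06 and 0.06 m and z of mid_b in the frame of repair_pan below 0.022 m and angle between the z axis of cracker_b and the z axis of repair_pan, either way round below 0.12 rad and x of mid_c in the frame of rack_bed between -0.03 and 0.03 m and y of mid_c in the frame of rack_bed between -0.085 and 0.085 m) or (value of joint each of hinge_a, hinge_b below 0.12 rad and x of mid_a in the frame of rack_bed between -0.03 and 0.03 m and y of mid_a in the frame of rack_bed between -0.085 and 0.085 m and z of each of mid_a, mid_b in the frame of rack_bed below 0.016 m and angle between the x axis of each of cracker_a, cracker_b and the x axis of rack_bed, either way round below 0.2 rad and angle between the z axis of each of cracker_a, cracker_b and the z axis of rack_bed, either way round below 0.15 rad and x of mid_b in the frame of rack_bed between -0.03 and 0.03 m and y of mid_b in the frame of rack_bed between -0.085 and 0.085 m and value of joint hinge_c above 0.22 rad and x of mid_c in the frame of repair_pan between -0.085 and 0.085 m and y of mid_c in the frame of repair_pan between -0.06 and 0.06 m and z of mid_c in the frame of repair_pan below 0.022 m and angle between the z axis of cracker_c and the z axis of repair_pan, either way round below 0.12 rad)) and linear speed of each of cracker_a, cracker_b, cracker_c below 0.02 m/s); the robot touches nothing.
It fails at once if a cracker is dropped: it moves faster than 0.5 m/s or turns faster than 5 rad/s while the fingers do not touch it ((contact force between the fingers and cracker_a below 0.05 N and (linear speed of cracker_a above 0.5 m/s or angular speed of cracker_a above 5 rad/s)) or (contact force between the fingers and cracker_b below 0.05 N and (linear speed of cracker_b above 0.5 m/s or angular speed of cracker_b above 5 rad/s)) or (contact force between the fingers and cracker_c below 0.05 N and (linear speed of cracker_c above 0.5 m/s or angular speed of cracker_c above 5 rad/s))).
It fails at once if another thing on the counter or in the tray is knocked more than 30 mm from its place (distance of any of ramekin, spoon, white_bowl, wood_bowl, oil_can, pepper_mill, salt_cellar from where it was at the start of the episode above 0.03 m).
It also fails if it takes over 72 s, if anything falls off the work surface, if the arm or the gripper's body presses on something with over 40 N, if the wrist force passes 120 N, or if a joint passes its speed limit or range.

## Robot

A 7-joint arm with a two-finger parallel gripper is mounted at the origin on the work surface. World frame = base frame: x ahead of the robot, y to its left, z up, the work surface at z = 0. Lengths are in m, angles in rad, forces in N, time in s.
With the tool pointing down it reaches from about 0.4 to 0.85 m from the base axis. Payload 10.4 kg.
Tool frame: the origin (TCP) lies at the very end of the fingers, on their centre line; the grasp point (between the pads) lies 19 mm behind it; z points along the fingers, y is the line along which they close (so a half turn about z gives the same grasp; the last joint's range is limited). The gripper opens to 85 mm and grips with 20 to 120 N. Pads are 22 mm wide; open, the fingers measure 114 mm over their backs; the gripper's body (76 mm by 85 mm) begins 54 mm behind the grasp point. The pads swing forward as they close: fully open they stand 13 mm farther back than shut.
Start: joints at [1.143, 0.332, -0.065, 1.46, 0.022, 1.35, -0.088], TCP at [0.246, -0.575, 0.231] pointing down, gripper open.
Joint ranges: [-2.6, 2.6], [-0.5, 2.12], [-1.47, 1.34], [0.16, 2.42], [-1.27, 4.41], [0.06, 2.06], [-2.6, 2.6]. Speed limits (rad/s): [2.22, 2.22, 2.79, 2.79, 3.14, 3.14, 3.14].

## Interface

Orientations are given as a unit quaternion [x, y, z, w].
In Python, from workcell import * gives the robot as it stands.
- The arm moves only by the tool step_arm, never from a script. Its argument "commands" is one flat list of numbers, 7 for each row, row after row: the finger opening in mm, from 0 to 85.4, then the shift along the world's x, y, z as a fraction of full scale, then the turn, a rotation vector about the world's x, y, z as a fraction of full scale. A call has exactly 10 rows; each row is the pose to reach, as a shift and turn from the pose commanded when the call began, turning the shorter way round; what a row does not reach only later rows make up. Full scale, the value 1, is 0.6 m for a shift and pi rad for a turn. A row lasts 1/8 s, in which the tool goes at most 62.5 mm and 10.7 degrees, less where a joint would pass 70% of its speed; a pose out of reach is approached as far as the arm can. A call with a number of a shift or a turn outside -1 to 1 is refused whole. A call with a gripper value outside its range is refused whole. The fingers move at their own pace and stop on an object; "squeeze" is the grip in N (left out, the last holds). Time passes only in rows, so rows that repeat a pose let the fingers close, or fill a call up. It gives the time, the measured TCP pose, the force, the opening and the grip force at its end, in the units of the state.
- get_obs(): the state, without advancing time (a new reading comes with each control period).
- camera(name): name is "scene" or "top" or "wrist"; returns the picture (400x640x3 uint8, red, green, blue); there is no depth.
- camera_params(name): a dict with "mtx" (3x3 intrinsics, pixels), "extrinsics" (4x4, takes a point from world to camera coordinates); the wrist camera has in their place "tool_from_camera" (4x4, takes a point from camera to tool coordinates, whose origin is the TCP and whose axes are the flange's). Camera axes: x right, y down, z forward; pixel columns grow to the right and rows downward; lengths in m; the calibration is good to about 2 mm. A picture is of the moment at which its call begins: read the wrist's pose just before it. camera_params takes no time and is no camera call.
- hand_in(): hands the job in; it is judged then, once.
The state is a dict: "clock": time; "joint_pos": joint angles; "joint_velocities": joint speeds; "tau": joint torques, N m; "position": TCP position; "ee_rot": TCP orientation; "ft_force": force on the tool from outside, world axes, zero at the start; "torque": the same for the moment, N m; "grip_width": opening from 0.0 (shut) to 1.0 (fully open); "grasp_force": force on a finger pad.
Only numpy, scipy, OpenCV 4.12 (cv2) and the standard library are available. Lean on these libraries where they do the work, as an engineer would, in place of code of your own. Each camera call takes 0.05 s, during which the arm holds its last target. There are 200 camera calls.

## Working session

There is one attempt and no reset: what is moved stays moved. The work goes in short steps, Python scripts to look and compute and a tool call to move; the robot and the scene stay as the last step left them, time stands still between calls to the robot, and variables do not carry over. Pictures are saved under pics/ and viewed, at most 10 in all, crops included, and the job is handed in when it is done.

Besides the shell and the picture viewer there is one more tool, called after ">>>" by a JSON object that holds its "fn" and its "kwargs", one argument or row to a line. step_arm: Moves the arm, as the interface text tells. Its arguments: {"type":"object","properties":{"commands":{"type":"array","items":{"type":"number"}},"squeeze":{"type":"number"}},"required":["commands"]}

```bash
mkdir -p pics; ls
python3 - <<'E'
from workcell import *
import cv2,numpy as np
o=get_obs();print(o)
for n in("top","scene"):
    im=camera(n);cv2.imwrite(f"pics/{n}0.png",cv2.cvtColor(im,cv2.COLOR_RGB2BGR))
    p=camera_params(n);print(n,p["mtx"],p["extrinsics"])
print(camera_params("wrist"))
E
```

```text
pics
{'clock': 0.0, 'joint_pos': array([ 1.14336781,  0.33288115, -0.06466786,  1.4609533 ,  0.02161434,
        1.3499009 , -0.08851318]), 'joint_velocities': array([ 7.25519262e-06,  7.27971310e-05, -1.55667013e-03,  1.67449621e-03,
       -1.83321331e-04, -5.76772789e-04,  3.56987713e-03]), 'tau': array([ 1.03316877e-03, -6.25453591e+01,  4.93118924e-02, -3.91589892e+01,
        1.61150121e-02,  9.91568493e-03, -1.69283425e-05]), 'position': array([ 0.24598574, -0.57414293,  0.23050435]), 'ee_rot': array([ 9.79585754e-01,  2.01025439e-01, -1.90223599e-04, -6.98065678e-04]), 'ft_force': array([0.42253272, 1.65760176, 0.14996139]), 'torque': array([-0.02406569, -0.01585364, -0.06105836]), 'grasp_force': 0.0, 'grip_width': 1.004334436637911}
top [[375.24947342   0.         315.20331876]
 [  0.         375.24947342 200.8043888 ]
 [  0.           0.           1.        ]] [[ 2.74380423e-02 -9.99612319e-01  4.72920233e-03 -3.13519501e-03]
 [-9.81595728e-01 -2.78373499e-02 -1.88930962e-01  5.11929157e-01]
 [ 1.88989365e-01  5.41730928e-04 -9.81978985e-01  1.15108071e+00]
 [ 0.00000000e+0
[... 214 characters left out ...]
01446773  0.12042077]
 [ 0.70980969  0.22380496 -0.66789336 -0.32892412]
 [-0.64270566 -0.18226433 -0.74411636  1.58455785]
 [ 0.          0.          0.          1.        ]]
{'mtx': array([[306.02353492,   0.        , 320.95694015],
       [  0.        , 306.02353492, 197.36800092],
       [  0.        ,   0.        ,   1.        ]]), 'tool_from_camera': array([[ 1.56295484e-03, -9.61884488e-01, -2.73451620e-01,
         6.89790102e-02],
       [ 9.99998755e-01,  1.56240898e-03,  2.19768042e-04,
         9.22354753e-04],
       [ 2.15851797e-04, -2.73451623e-01,  9.61885733e-01,
        -1.41988980e-01],
       [ 0.00000000e+00,  0.00000000e+00,  0.00000000e+00,
         1.00000000e+00]])}
```

View pics/top0.png

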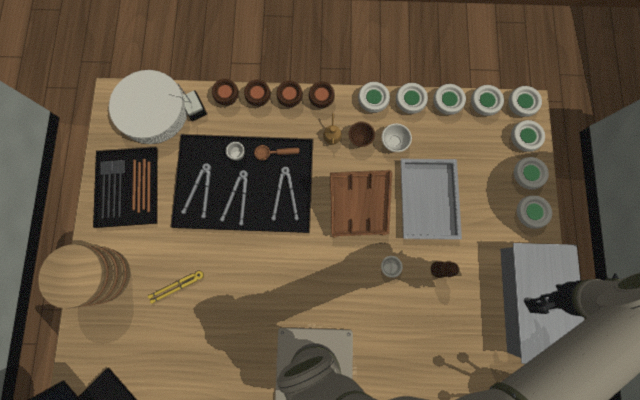

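View pics/scene0.png

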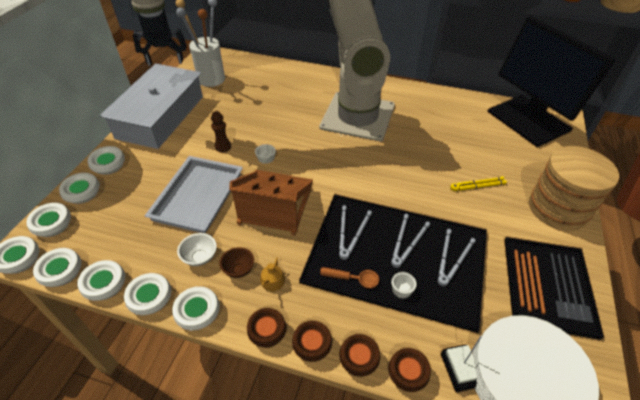

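The top view shows three steel crackers in the black tray, with rivets near (207,168), (243,175) and (285,170). The rack is near (360,202) and the pan near (431,199). The yellow lookalike at (176,287) is off the tray, so it is not meant. I'll confirm with one enlarged crop.

```bash
cat > h.py <<'E'
from workcell import *
import cv2,numpy as np
from scipy.spatial.transform import Rotation as R
def ray(n,uv,z,pose=None):
    p=camera_params(n)
    if n=="wrist":
        T=np.eye(4);T[:3,:3]=R.from_quat(pose[1]).as_matrix();T[:3,3]=pose[0];W=T@p["tool_from_camera"]
    else: W=np.linalg.inv(p["extrinsics"])
    uv=np.atleast_2d(uv).astype(float)
    d=np.c_[uv,np.ones(len(uv))]@np.linalg.inv(p["mtx"]).T@W[:3,:3].T
    c=W[:3,3];return c+d*((z-c[2])/d[:,2])[:,None]
def proj(n,X):
    p=camera_params(n);E=p["extrinsics"];q=(np.atleast_2d(X)@E[:3,:3].T+E[:3,3])@p["mtx"].T;return q[:,:2]/q[:,2:]
E
python3 - <<'E'
from h import *
im=cv2.imread("pics/top0.png")
c=cv2.resize(im[125:250,165:470],None,fx=2.6,fy=2.6,interpolation=cv2.INTER_CUBIC);cv2.imwrite("pics/crop1.png",c)
g=cv2.cvtColor(im,cv2.COLOR_BGR2GRAY);hs=cv2.cvtColor(im,cv2.COLOR_BGR2HSV)
m=((g>90)&(hs[...,1]<70)).astype(np.uint8);m[:160]=0;m[228:]=0;m[:,:178]=0;m[:,305:]=0
n,l,s,_=cv2.connectedComponentsWithStats(m)
for i in range(1,n):
    if s[i,4]>40:
        v,u=np.where(l==i);P=ray("top",np.c_[u,v],0.019)[:,:2]
        # rivet end = largest x; arm per row fit
        top=P[P[:,0]>P[:,0].max()-.012].mean(0)
        lo=P[(P[:,0]<P[:,0].max()-.08)];mid=top[1]
        k=cv2.kmeans(lo[:,1:].astype(np.float32),2,None,(3,50,1e-5),5,2)[1].ravel()
        fs=[np.polyfit(lo[k==j][:,0],lo[k==j][:,1],1) for j in(0,1)]
        xc=(fs[1][1]-fs[0][1])/(fs[0][0]-fs[1][0])
        print(s[i],"xrange",P[:,0].min().round(4),P[:,0].max().round(4),"top",top.round(4),"arms slope",[np.arctan(f[0]).round(3) for f in fs],"cross",xc.round(4),np.polyval(fs[0],xc).round(4))
        for f in fs: print('  y at xmax-.09', np.polyval(f,P[:,0].max()-.09).round(4), 'at -.16',np.polyval(f,P[:,0].max()-.16).round(4))
E
```

```text
[182 164  29  49 213] xrange 0.4682 0.6324 top [0.627 0.377] arms slope [np.float64(-0.314), np.float64(-0.308)] cross 0.1572 0.5392
  y at xmax-.09 0.414 at -.16 0.4368
  y at xmax-.09 0.4168 at -.16 0.4391
[272 167  20  53 204] xrange 0.4534 0.6297 top [0.6244 0.1146] arms slope [np.float64(-0.101), np.float64(-0.093)] cross 0.9646 0.0945
  y at xmax-.09 0.1377 at -.16 0.1448
  y at xmax-.09 0.1343 at -.16 0.1408Traceback (most recent call last):
  File "<stdin>", line 13, in <module>
cv2.error: OpenCV(4.12.0) /io/opencv/modules/core/src/kmeans.cpp:243: error: (-2:Unspecified error) in function 'double cv::kmeans(cv::InputArray, int, cv::InputOutputArray, cv::TermCriteria, int, int, cv::OutputArray)'
> There can't be more clusters than elements (expected: 'N >= K'), where
>     'N' is 0
> must be greater than or equal to
>     'K' is 2
```

View pics/crop1.png

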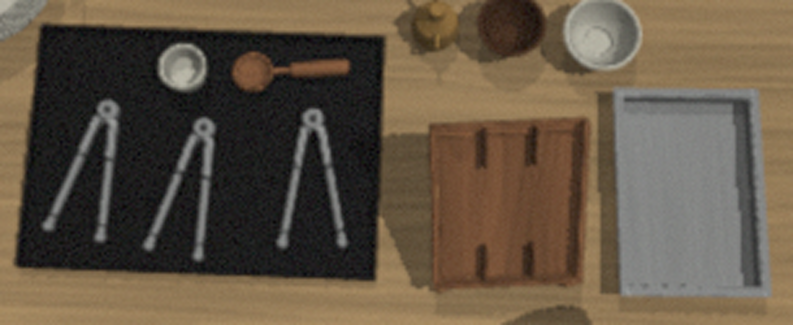

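The crop confirms the three steel crackers in the tray. In crop pixels, C1 has its rivet at (108,109) and tips at (48,226) and (101,237). C2 has (204,127), (149,246) and (198,257). C3 has (313,118), (283,242) and (342,241). The rack corners are (430,124), (587,119), (582,285) and (434,289), and the pan corners are (613,89), (758,89), (769,293) and (620,295).

Run:
```python
from h import *
from scipy.optimize import least_squares
f=lambda c:np.array(c,float)/2.6+[165,125]-.3
for name,c in dict(C1=[(108,109),(48,226),(101,237)],C2=[(204,127),(149,246),(198,257)],C3=[(313,118),(283,242),(342,241)]).items():
    P=ray("top",f(c),.019)[:,:2];d=[P[i]-P[0] for i in(1,2)]
    L=[np.linalg.norm(x) for x in d];u=-(d[0]/L[0]+d[1]/L[1]);u/=np.linalg.norm(u)
    print(name,P.round(4).tolist(),"len",np.round(L,4),"open",np.arccos(d[0]@d[1]/L[0]/L[1]).round(3),"yaw",np.degrees(np.arctan2(u[1],u[0])).round(1),"grip80",(P[0]-.08*u).round(4))
s,co=np.sin(np.radians(35)),np.cos(np.radians(35))
def rack(p,B):
    B=np.array(B,float);X=np.c_[B[:,0]*co-B[:,2]*s,B[:,1],.085+B[:,0]*s+B[:,2]*co]
    return X@np.array([[np.cos(p[2]),np.sin(p[2]),0],[-np.sin(p[2]),np.cos(p[2]),0],[0,0,1]])+[p[0],p[1],0]
B=[(.1025,.0915,.015),(.1025,-.0915,.015),(-.1025,-.0915,.019),(-.1025,.0915,.019)]
q=f([(430,124),(587,119),(582,285),(434,289)])
r=least_squares(lambda p:(proj("top",rack(p,B))-q).ravel(),[.55,-.07,0]);print("rack",r.x,r.fun.round(2))
rb=[(.0975,.029,.012),(.051,.029,.012),(-.051,.029,.012),(.051,-.029,.012),(-.051,-.029,.012)]
print((((proj("top",rack(r.x,rb)))-[165,125]+.3)*2.6).round(0).tolist())
q=f([(613,89),(758,89),(769,293),(620,295)])
def pan(p):
    B=np.array([(.125,.085),(.125,-.085),(-.125,-.085),(-.125,.085)]);c,s_=np.cos(p[2]),np.sin(p[2])
    return np.c_[B@np.array([[c,s_],[-s_,c]])+p[:2],np.full(4,.026)]
r=least_squares(lambda p:(proj("top",pan(p))-q).ravel(),[.55,-.25,0]);print("pan",r.x,r.fun.round(2))
```

```text
C1 [[0.6232, 0.3773], [0.4695, 0.4398], [0.4575, 0.3724]] len [0.1659 0.1658] open 0.416 yaw -10.2 grip80 [0.5445 0.3915]
C2 [[0.6029, 0.2529], [0.4479, 0.3117], [0.4358, 0.2497]] len [0.1658 0.1672] open 0.381 yaw -9.8 grip80 [0.5241 0.2666]
C3 [[0.6188, 0.1143], [0.4576, 0.1449], [0.4609, 0.0713]] len [0.1641 0.1637] open 0.454 yaw 2.2 grip80 [0.5389 0.1111]
rack [ 0.50491488 -0.12598452  0.06987077] [-0.37  1.31  1.11  0.77 -0.01 -1.54 -0.78 -0.66]
[[484.0, 128.0], [483.0, 166.0], [483.0, 245.0], [533.0, 164.0], [531.0, 243.0]]
pan [ 0.53706133 -0.36389058  0.02029507] [ 2.19  1.82 -2.62  2.24 -1.97 -1.23  2.37 -2.41]
```

>>> {"fn": "step_arm", "kwargs": {
  "commands": [85,0.05,0.05,0.1,0,0,0,85,0.433,0.8,0.1,0,0,-0.117,85,0.433,0.8,0.1,0,0,-0.117,85,0.433,0.8,0.1,0,0,-0.117,85,0.433,0.8,0.1,0,0,-0.117,85,0.433,0.8,0.1,0,0,-0.117,85,0.433,0.8,0.1,0,0,-0.117,85,0.433,0.8,0.1,0,0,-0.117,85,0.433,0.8,0.1,0,0,-0.117,85,0.433,0.8,0.1,0,0,-0.117],
  "squeeze": 20
}}

```text
clock: 1.35
position: [0.507, -0.0898, 0.2912]
ee_rot: [1.0, 0.022, 0.0, -0.001]
ft_force: [-0.4, 0.1, -0.6]
grip_width: 0.995
grasp_force: 0.0
```

Run:
```python
from h import *
o=get_obs();print(o["clock"],o["joint_pos"].round(2),o["position"].round(4),R.from_quat(o["ee_rot"]).as_matrix().round(3))
```

```text
1.35 [ 0.53  0.09 -0.47  1.63  0.04  1.43 -1.47] [ 0.507  -0.0898  0.2912] [[ 0.999  0.044  0.   ]
 [ 0.044 -0.999  0.001]
 [ 0.    -0.001 -1.   ]]
```

>>> {"fn": "step_arm", "kwargs": {
  "commands": [85,0.055,0.342,-0.1,0,0,0,85,0.055,0.342,-0.217,0,0,0,85,0.055,0.342,-0.217,0,0,0,85,0.055,0.342,-0.217,0,0,0,85,0.055,0.342,-0.217,0,0,0,85,0.055,0.342,-0.217,0,0,0,85,0.055,0.342,-0.217,0,0,0,85,0.055,0.342,-0.217,0,0,0,85,0.055,0.342,-0.217,0,0,0,85,0.055,0.342,-0.217,0,0,0]
}}

```text
clock: 2.6
position: [0.539, 0.1105, 0.1613]
ee_rot: [1.0, 0.018, 0.0, 0.0]
ft_force: [-0.3, 0.6, 0.6]
grip_width: 0.991
grasp_force: 0.0
```

```bash
cat > w.py <<'E'
from h import *
import sys
o=get_obs();im=camera("wrist");cv2.imwrite(f"pics/{sys.argv[1]}.png",cv2.cvtColor(im,cv2.COLOR_RGB2BGR))
np.savez(f"pics/{sys.argv[1]}.npz",p=o["position"],q=o["ee_rot"])
print(o["clock"],o["position"].round(4),R.from_quat(o["ee_rot"]).as_matrix().round(3)[:2].tolist(),o["joint_pos"].round(2))
E
python3 w.py w1
```

```text
2.6 [0.539  0.1105 0.1613] [[0.999, 0.037, 0.0], [0.037, -0.999, -0.0]] [ 0.25  0.28 -0.62  1.73  0.17  1.19 -1.95]
```

View pics/w1.png

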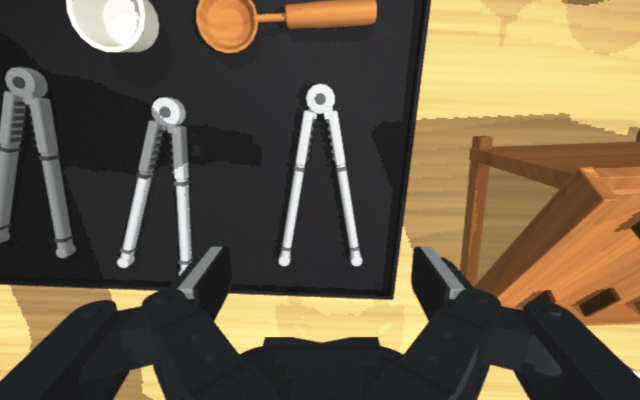

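In the wrist view C3 has its rivet at (320,98) and tips at (285,260) and (357,260). C2 has its rivet at (168,111) and tips at (125,261) and (185,267).

Run:
```python
from h import *
z=np.load("pics/w1.npz");pose=(z["p"],z["q"])
for name,c in dict(C2=[(168,111),(125,261),(185,267)],C3=[(320,98),(285,260),(357,260)]).items():
    P=ray("wrist",c,.019,pose)[:,:2];d=[P[i]-P[0] for i in(1,2)]
    L=[np.linalg.norm(x) for x in d];u=-(d[0]/L[0]+d[1]/L[1]);u/=np.linalg.norm(u)
    print(name,P.round(4).tolist(),"len",np.round(L,4),"open",np.arccos(d[0]@d[1]/L[0]/L[1]).round(3),"yaw",np.degrees(np.arctan2(u[1],u[0])).round(1),"grip80",(P[0]-.08*u).round(4))
```

```text
C2 [[0.6026, 0.2487], [0.452, 0.3074], [0.4475, 0.2464]] len [0.1616 0.1551] open 0.387 yaw -10.2 grip80 [0.5239 0.2629]
C3 [[0.6189, 0.1133], [0.4595, 0.1433], [0.4623, 0.0695]] len [0.1622 0.1626] open 0.459 yaw 2.5 grip80 [0.539  0.1098]
```

>>> {"fn": "step_arm", "kwargs": {
  "commands": [85,0,0,-0.1,0,0,0,85,0,0,-0.19,0,0,0,85,0,0,-0.25,0,0,0,85,0,0,-0.25,0,0,0,0,0,0,-0.25,0,0,0,0,0,0,-0.25,0,0,0,0,0,0,-0.25,0,0,0,0,0,0,-0.25,0,0,0,0,0,0,-0.25,0,0,0,0,0,0,-0.25,0,0,0],
  "squeeze": 20
}}

```text
clock: 3.9
position: [0.544, 0.1106, 0.0178]
ee_rot: [1.0, 0.018, 0.005, 0.001]
ft_force: [-8.0, -5.5, 45.6]
grip_width: 0.005
grasp_force: 22.5
```

>>> {"fn": "step_arm", "kwargs": {
  "commands": [0,0,0,0.04,0,0,0,0,0,0,0.1,0,0,0,85,0,0,0.16,0,0,0,85,0,0,0.25,0,0,0,85,0,0,0.25,0,0,0,85,0,0,0.25,0,0,0,85,0,0,0.25,0,0,0,85,0,0,0.25,0,0,0,85,0,0,0.25,0,0,0,85,0,0,0.25,0,0,0]
}}

```text
clock: 5.15
position: [0.5389, 0.1107, 0.1609]
ee_rot: [1.0, 0.019, -0.0, 0.0]
ft_force: [-0.5, 1.1, 0.1]
grip_width: 0.996
grasp_force: 0.0
```

```bash
python3 w.py w2
```

```text
5.15 [0.5389 0.1107 0.1609] [[0.999, 0.037, -0.0], [0.037, -0.999, -0.0]] [ 0.26  0.28 -0.63  1.73  0.18  1.19 -1.95]
```

View pics/w2.png

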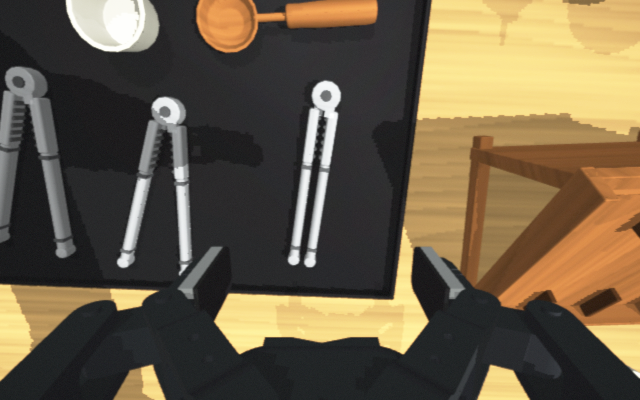

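C3 closed, so its hinge works, but the fingers rode off over the top of it. It now has its rivet at (326,95) and tips at (294,260) and (311,262). I'll regrip deeper.

```bash
cat > c.py <<'E'
from h import *
import sys,json
z=np.load(f"pics/{sys.argv[1]}.npz");pose=(z["p"],z["q"]);c=json.loads(sys.argv[2])
P=ray("wrist",c,.019,pose)[:,:2];d=[P[i]-P[0] for i in(1,2)]
L=[np.linalg.norm(x) for x in d];u=-(d[0]/L[0]+d[1]/L[1]);u/=np.linalg.norm(u)
X=R.from_quat(pose[1]).as_matrix()[:,0];y0=np.arctan2(X[1],X[0]);y=np.arctan2(u[1],u[0]);g=P[0]-.078*u
print("len",np.round(L,4),"open",np.arccos(d[0]@d[1]/L[0]/L[1]).round(3),"yaw",np.degrees(y).round(1),"turn/pi",((y-y0)/np.pi).round(4),"grip",g.round(4),"shift/.6",((g-pose[0][:2])/.6).round(4))
E
python3 c.py w2 "[[326,95],[294,260],[311,262]]"
```

```text
len [0.1636 0.1634] open 0.107 yaw -6.0 turn/pi -0.0452 grip [0.5437 0.1166] shift/.6 [0.0081 0.0098]
```

>>> {"fn": "step_arm", "kwargs": {
  "commands": [60,0.008,0.01,-0.1,0,0,-0.045,60,0.008,0.01,-0.19,0,0,-0.045,60,0.008,0.01,-0.23,0,0,-0.045,60,0.008,0.01,-0.257,0,0,-0.045,60,0.008,0.01,-0.257,0,0,-0.045,0,0.008,0.01,-0.257,0,0,-0.045,0,0.008,0.01,-0.257,0,0,-0.045,0,0.008,0.01,-0.257,0,0,-0.045,0,0.008,0.01,-0.257,0,0,-0.045,0,0.008,0.01,-0.257,0,0,-0.045],
  "squeeze": 40
}}

```text
clock: 6.45
position: [0.5448, 0.117, 0.0084]
ee_rot: [0.999, -0.052, 0.001, -0.0]
ft_force: [0.1, 0.1, 6.7]
grip_width: 0.284
grasp_force: 39.9
```

```bash
cat > t.py <<'E'
from h import *
import sys
# usage: bx by height(m) above bed, commanded-start pos given by measured
RK=[0.5049,-0.126,0.07]
def rk(bx,by,bz):
    M=R.from_euler("z",RK[2])*R.from_euler("y",-np.radians(35));return M,M.apply([bx,by,bz])+[RK[0],RK[1],.085]
if __name__=="__main__":
    o=get_obs();C=R.from_quat(o["ee_rot"]);M,X=rk(*map(float,sys.argv[1:4]))
    T=M*R.from_matrix(np.diag([1.,-1,-1]))
    print(o["clock"],"target",X.round(4),"shift/.6",((X-o["position"])/.6).round(4),"turn/pi",((T*C.inv()).as_rotvec()/np.pi).round(4),"grip",o["grip_width"].round(3),"bed xyz now",M.inv().apply(o["position"]-[RK[0],RK[1],.085]).round(4))
E
python3 t.py .006 .049 .08
```

```text
Traceback (most recent call last):
  File "t.py", line 10, in <module>
    print(o["clock"],"target",X.round(4),"shift/.6",((X-o["position"])/.6).round(4),"turn/pi",((T*C.inv()).as_rotvec()/np.pi).round(4),"grip",o["grip_width"].round(3),"bed xyz now",M.inv().apply(o["position"]-[RK[0],RK[1],.085]).round(4))
                                                                                                                                              ^^^^^^^^^^^^^^^^^^^^^
AttributeError: 'float' object has no attribute 'round'
```

```bash
sed -i 's/o\["grip_width"\].round(3)/round(o["grip_width"],3)/' t.py; python3 t.py .006 .049 .08
```

```text
6.45 target [ 0.4606 -0.08    0.154 ] shift/.6 [-0.1403 -0.3283  0.2426] turn/pi [-0.0035 -0.1939  0.0537] grip 0.284 bed xyz now [ 0.0026  0.2396 -0.0953]
```

>>> {"fn": "step_arm", "kwargs": {
  "commands": [0,0,0,0.02,0,0,0,0,0,0,0.06,0,0,0,0,0,0,0.12,0,0,0,0,0,0,0.2,0,0,0,0,0,0,0.28,0,0,0,0,-0.02,-0.04,0.35,0,-0.03,0.01,0,-0.04,-0.1,0.38,-0.001,-0.07,0.02,0,-0.07,-0.17,0.38,-0.002,-0.11,0.03,0,-0.1,-0.24,0.36,-0.003,-0.15,0.042,0,-0.14,-0.3,0.34,-0.004,-0.194,0.054],
  "squeeze": 40
}}

```text
clock: 7.7
position: [0.4603, -0.0633, 0.2127]
ee_rot: [0.954, 0.033, 0.299, -0.008]
ft_force: [0.1, 0.2, -1.7]
grip_width: 0.283
grasp_force: 39.8
```

```bash
python3 t.py .006 .049 .04; python3 w.py w3
```

```text
7.7 target [ 0.4835 -0.0784  0.1212] shift/.6 [ 0.0386 -0.0252 -0.1524] turn/pi [ 0.0013 -0.001   0.0005] grip 0.283 bed xyz now [0.0404 0.0657 0.1276]
7.7 [ 0.4603 -0.0633  0.2127] [[0.819, 0.068, 0.57], [0.058, -0.998, 0.036]] [ 0.42 -0.42 -0.24  2.35 -0.39  0.64 -1.09]
```

View pics/w3.png

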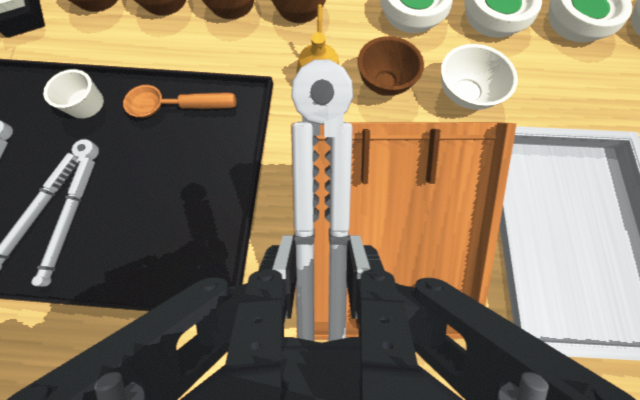

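The cracker is held straight and closed. The rack's upper ribs end at about (366,183) and (433,183), and its right top corner is at (515,124). I'll compare these with the rack model.

Run:
```python
from h import *
from t import rk
z=np.load("pics/w3.npz");p=camera_params("wrist");T=np.eye(4);T[:3,:3]=R.from_quat(z["q"]).as_matrix();T[:3,3]=z["p"]
W=np.linalg.inv(T@p["tool_from_camera"])
for b in[(.051,.029,.012),(.051,-.029,.012),(.051,.029,0),(.051,-.029,0),(.1025,-.0915,.015),(.1025,-.087,0),(-.1025,-.0915,.019)]:
    X=rk(*b)[1];q=p["mtx"]@(W[:3,:3]@X+W[:3,3]);print(b,(q[:2]/q[2]).round(0))
```

```text
(0.051, 0.029, 0.012) [362. 180.]
(0.051, -0.029, 0.012) [429. 180.]
(0.051, 0.029, 0) [360. 177.]
(0.051, -0.029, 0) [425. 177.]
(0.1025, -0.0915, 0.015) [514. 119.]
(0.1025, -0.087, 0) [498. 119.]
(-0.1025, -0.0915, 0.019) [480. 335.]
```

```bash
python3 t.py .004 .046 .035;python3 t.py .004 .046 .0075
```

```text
7.75 target [ 0.4849 -0.0813  0.116 ] shift/.6 [ 0.0549 -0.0227 -0.1459] turn/pi [ 0.0016 -0.003   0.0005] grip 0.282 bed xyz now [0.0281 0.0619 0.125 ]
7.75 target [ 0.5007 -0.0802  0.0934] shift/.6 [ 0.0812 -0.0208 -0.1835] turn/pi [ 0.0016 -0.003   0.0005] grip 0.282 bed xyz now [0.0281 0.0619 0.125 ]
```

>>> {"fn": "step_arm", "kwargs": {
  "commands": [0,0.01,-0.023,-0.04,0,0,0,0,0.035,-0.023,-0.08,0,0,0,0,0.055,-0.023,-0.12,0,-0.003,0,0,0.055,-0.023,-0.146,0,-0.003,0,0,0.055,-0.023,-0.146,0,-0.003,0,0,0.061,-0.022,-0.155,0,-0.003,0,0,0.068,-0.022,-0.165,0,-0.003,0,0,0.075,-0.021,-0.175,0,-0.003,0,0,0.081,-0.021,-0.184,0,-0.003,0,0,0.081,-0.021,-0.184,0,-0.003,0]
}}

```text
clock: 9.0
position: [0.5097, -0.0737, 0.1005]
ee_rot: [0.953, 0.033, 0.3, -0.01]
ft_force: [-1.0, 0.6, -2.3]
grip_width: 0.283
grasp_force: 39.8
```

```bash
python3 t.py .004 .046 .0035
```

```text
9.0 target [ 0.5029 -0.08    0.0902] shift/.6 [-0.0112 -0.0105 -0.0173] turn/pi [ 0.0005 -0.0004  0.0002] grip 0.283 bed xyz now [0.0158 0.0518 0.0079]
```

>>> {"fn": "step_arm", "kwargs": {
  "commands": [0,-0.008,-0.005,-0.006,0,0,0,0,-0.015,-0.01,-0.011,0,0,0,0,-0.015,-0.01,-0.011,0,0,0,0,-0.013,-0.01,-0.014,0,0,0,0,-0.011,-0.01,-0.018,0,0,0,0,-0.011,-0.01,-0.018,0,0,0,0,-0.011,-0.01,-0.018,0,0,0,0,-0.011,-0.01,-0.018,0,0,0,0,-0.011,-0.01,-0.018,0,0,0,0,-0.011,-0.01,-0.018,0,0,0]
}}

```text
clock: 10.25
position: [0.5036, -0.0799, 0.0917]
ee_rot: [0.953, 0.033, 0.301, -0.01]
ft_force: [-24.8, 2.4, 27.0]
grip_width: 0.285
grasp_force: 45.3
```

```bash
python3 t.py .004 .046 .0035
```

```text
10.25 target [ 0.5029 -0.08    0.0902] shift/.6 [-0.0011 -0.0002 -0.0026] turn/pi [0.0006 0.0004 0.0002] grip 0.285 bed xyz now [0.0055 0.0461 0.0044]
```

>>> {"fn": "step_arm", "kwargs": {
  "commands": [0,-0.001,0,0.0015,0,0,0,0,-0.001,0,0.0015,0,0,0,28,-0.001,0,0.0015,0,0,0,32,-0.001,0,0.0015,0,0,0,35,-0.001,0,0.0015,0,0,0,35,-0.001,0,0.0015,0,0,0,35,-0.01,0,0.014,0,0,0,35,-0.03,-0.002,0.043,0,0,0,35,-0.055,-0.004,0.079,0,0,0,40,-0.09,-0.006,0.129,0,0,0]
}}

```text
clock: 11.5
position: [0.4481, -0.0833, 0.1682]
ee_rot: [0.953, 0.033, 0.3, -0.009]
ft_force: [1.4, -1.2, 1.1]
grip_width: 0.463
grasp_force: 0.0
```

```bash
python3 w.py w4;python3 - <<'E'
from h import *
im=camera("top");cv2.imwrite("pics/top1.png",cv2.cvtColor(im,cv2.COLOR_RGB2BGR))
E
```

```text
11.5 [ 0.4481 -0.0833  0.1682] [[0.818, 0.069, 0.571], [0.058, -0.998, 0.038]] [ 0.65 -0.38 -0.38  2.41 -0.62  0.57 -0.8 ]
```

View pics/w4.png

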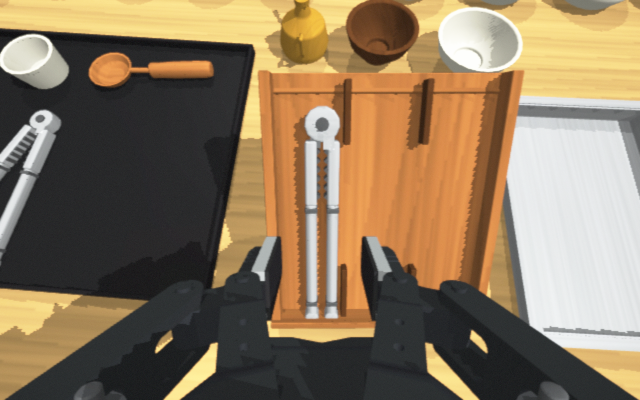

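C3 lies closed and flat in the left bay, with its rivet at (322,124) and its tips near the lip at (311,316) and (331,316). Next is C2.

```bash
cat > d.py <<'E'
from h import *
import sys
# target x y z yawdeg ; down pose
x,y,z,a=map(float,sys.argv[1:5]);o=get_obs()
T=R.from_euler("z",a,degrees=True)*R.from_matrix(np.diag([1.,-1,-1]))
print(o["clock"],o["position"].round(4),"shift/.6",((np.array([x,y,z])-o["position"])/.6).round(4),"turn/pi",((T*R.from_quat(o["ee_rot"]).inv()).as_rotvec()/np.pi).round(4),o["joint_pos"].round(2),round(o["grip_width"],3))
E
python3 d.py .526 .264 .16 -10
```

```text
11.6 [ 0.449  -0.0848  0.1711] shift/.6 [ 0.1284  0.5813 -0.0185] turn/pi [ 0.0123  0.1956 -0.075 ] [ 0.65 -0.38 -0.37  2.41 -0.62  0.57 -0.81] 0.468
```

>>> {"fn": "step_arm", "kwargs": {
  "commands": [60,0.02,0.08,0.06,0,0.02,-0.007,85,0.05,0.18,0.1,0.003,0.06,-0.025,85,0.08,0.28,0.1,0.006,0.1,-0.04,85,0.11,0.38,0.1,0.009,0.15,-0.055,85,0.13,0.48,0.08,0.012,0.196,-0.075,85,0.13,0.58,0.04,0.012,0.196,-0.075,85,0.13,0.582,-0.015,0.012,0.196,-0.075,85,0.13,0.582,-0.015,0.012,0.196,-0.075,85,0.13,0.582,-0.015,0.012,0.196,-0.075,85,0.13,0.582,-0.015,0.012,0.196,-0.075]
}}

```text
clock: 12.85
position: [0.5268, 0.2661, 0.1582]
ee_rot: [0.996, -0.087, -0.003, -0.002]
ft_force: [0.2, -0.4, 0.2]
grip_width: 0.996
grasp_force: 0.0
```

```bash
python3 d.py .526 .264 .0045 -10; python3 w.py w5
```

```text
12.85 [0.5268 0.2661 0.1582] shift/.6 [-0.0014 -0.0035 -0.2561] turn/pi [-0.0012 -0.0015 -0.0002] [ 0.24  0.51 -1.02  1.61  0.44  1.28 -2.6 ] 0.996
12.85 [0.5268 0.2661 0.1582] [[0.985, -0.173, -0.005], [-0.173, -0.985, 0.004]] [ 0.24  0.51 -1.02  1.61  0.44  1.28 -2.6 ]
```

View pics/w5.png

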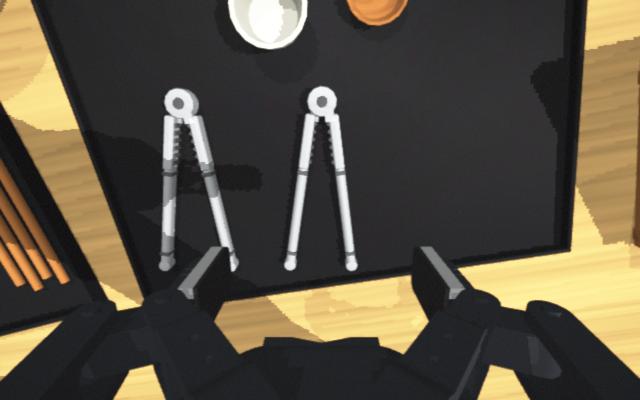

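C2 has its rivet at (321,101) and tips at (290,263) and (351,263). C1 has its rivet at (180,102) and tips at (167,263) and (234,263). Joint 7 is at its limit, so I'll make the half turn.

```bash
python3 c.py w5 "[[321,101],[290,263],[351,263]]";python3 c.py w5 "[[180,102],[167,263],[234,263]]"
```

```text
len [0.1607 0.1604] open 0.39 yaw -10.0 turn/pi -0.0005 grip [0.5255 0.2659] shift/.6 [-0.0023 -0.0003]
len [0.1605 0.1607] open 0.43 yaw -9.6 turn/pi 0.002 grip [0.5457 0.3874] shift/.6 [0.0315 0.2021]
```

>>> {"fn": "step_arm", "kwargs": {
  "commands": [85,0,0,0.01,0,0,0.059,85,0,0,0.01,0,0,0.118,85,0,0,0.01,0,0,0.177,85,0,0,0.01,0,0,0.236,85,0,0,0.01,0,0,0.295,85,0,0,0.01,0,0,0.354,85,0,0,0.01,0,0,0.413,85,0,0,0.01,0,0,0.472,85,0,0,0.01,0,0,0.531,85,0,0,0.01,0,0,0.59]
}}

```text
clock: 14.15
position: [0.5285, 0.263, 0.1654]
ee_rot: [0.667, 0.745, -0.003, 0.002]
ft_force: [0.8, -0.7, -0.5]
grip_width: 0.994
grasp_force: 0.0
```

```bash
python3 d.py .526 .264 .0045 170
```

```text
14.15 [0.5285 0.263  0.1654] shift/.6 [-0.0042  0.0016 -0.2682] turn/pi [0.0019 0.001  0.4096] [ 0.41  0.72 -1.37  1.59  0.71  1.43 -0.91] 0.994
```

>>> {"fn": "step_arm", "kwargs": {
  "commands": [85,0,0,0,0,0,0.059,85,0,0,0,0,0,0.118,85,0,0,0,0,0,0.177,85,0,0,0,0,0,0.236,85,0,0,0,0,0,0.295,85,0,0,-0.03,0,0,0.354,85,0,0,-0.1,0.002,0.001,0.41,85,-0.004,0.003,-0.17,0.002,0.001,0.41,85,-0.004,0.003,-0.17,0.002,0.001,0.41,85,-0.004,0.003,-0.17,0.002,0.001,0.41]
}}

```text
clock: 15.4
position: [0.526, 0.2668, 0.0648]
ee_rot: [0.088, 0.996, -0.0, 0.0]
ft_force: [-0.5, 0.2, -0.1]
grip_width: 0.994
grasp_force: 0.0
```

```bash
python3 d.py .5255 .2655 .006 170
```

```text
15.4 [0.526  0.2668 0.0648] shift/.6 [-0.0008 -0.0022 -0.0981] turn/pi [0.0002 0.0002 0.0008] [ 0.4   0.91 -1.38  1.69  0.92  1.35  0.25] 0.994
```

>>> {"fn": "step_arm", "kwargs": {
  "commands": [85,0,-0.002,-0.05,0,0,0,85,0,-0.002,-0.085,0,0,0,85,0,-0.002,-0.098,0,0,0,85,0,-0.002,-0.098,0,0,0,0,0,-0.002,-0.098,0,0,0,0,0,-0.002,-0.098,0,0,0,0,0,-0.002,-0.098,0,0,0,0,0,-0.002,-0.098,0,0,0,0,0,-0.002,-0.098,0,0,0,0,0,-0.002,-0.098,0,0,0],
  "squeeze": 25
}}

```text
clock: 16.65
position: [0.5253, 0.2672, 0.0051]
ee_rot: [0.087, 0.996, 0.0, 0.0]
ft_force: [-0.1, -0.0, 7.3]
grip_width: 0.294
grasp_force: 28.6
```

C2 closes too, so C1 is the seized one. C2 goes to the right bay.

```bash
sed -i 's/np.diag(\[1.,-1,-1\])/np.diag([-1.,1,-1])/' t.py d.py; python3 t.py .005 -.052 .10
```

```text
16.65 target [ 0.4554 -0.1816  0.1698] shift/.6 [-0.1164 -0.748   0.2744] turn/pi [-0.0102 -0.1946  0.0754] grip 0.294 bed xyz now [-0.0066  0.3908 -0.0928]
```

>>> {"fn": "step_arm", "kwargs": {
  "commands": [0,0,0,0,0,0,0,0,0,0,0.03,0,0,0,0,0,0,0.09,0,0,0,0,0,0,0.17,0,0,0,0,0,-0.02,0.25,0,0,0,0,-0.01,-0.07,0.32,0,0,0,0,-0.02,-0.14,0.37,-0.002,-0.03,0.01,0,-0.03,-0.22,0.38,-0.003,-0.06,0.025,0,-0.05,-0.3,0.38,-0.005,-0.09,0.04,0,-0.065,-0.38,0.38,-0.006,-0.12,0.05],
  "squeeze": 40
}}

```text
clock: 17.9
position: [0.4768, 0.1184, 0.2253]
ee_rot: [0.022, 0.996, 0.009, 0.085]
ft_force: [-0.9, 0.8, -3.2]
grip_width: 0.288
grasp_force: 40.0
```

```bash
python3 t.py .005 -.052 .10;python3 t.py .005 -.052 .03
```

```text
17.9 target [ 0.4554 -0.1816  0.1698] shift/.6 [-0.0356 -0.5001 -0.0925] turn/pi [-0.0051 -0.1402  0.0333] grip 0.288 bed xyz now [0.0715 0.2458 0.1212]
17.9 target [ 0.4955 -0.1788  0.1124] shift/.6 [ 0.0312 -0.4954 -0.1881] turn/pi [-0.0051 -0.1402  0.0333] grip 0.288 bed xyz now [0.0715 0.2458 0.1212]
```

>>> {"fn": "step_arm", "kwargs": {
  "commands": [0,-0.01,-0.08,0.02,-0.001,-0.03,0.007,0,-0.02,-0.16,0.02,-0.002,-0.06,0.014,0,-0.02,-0.24,0.02,-0.003,-0.09,0.021,0,-0.02,-0.32,0.02,-0.004,-0.12,0.028,0,-0.02,-0.38,0.02,-0.005,-0.12,0.03,0,-0.02,-0.42,0,-0.005,-0.12,0.03,0,-0.02,-0.42,0,-0.005,-0.12,0.03,0,-0.02,-0.42,0,-0.005,-0.12,0.03,0,-0.02,-0.42,0,-0.005,-0.12,0.03,0,-0.02,-0.42,0,-0.005,-0.12,0.03]
}}

```text
clock: 19.15
position: [0.4655, -0.1335, 0.2255]
ee_rot: [-0.027, 0.963, 0.01, 0.27]
ft_force: [0.4, -0.5, -2.8]
grip_width: 0.289
grasp_force: 40.0
```

```bash
python3 t.py .005 -.052 .04;python3 t.py .005 -.052 .008
```

```text
19.15 target [ 0.4897 -0.1792  0.1206] shift/.6 [ 0.0404 -0.0762 -0.1748] turn/pi [ 0.     -0.0206  0.0037] grip 0.289 bed xyz now [ 0.0479 -0.0047  0.1379]
19.15 target [ 0.508  -0.1779  0.0944] shift/.6 [ 0.0709 -0.0741 -0.2185] turn/pi [ 0.     -0.0206  0.0037] grip 0.289 bed xyz now [ 0.0479 -0.0047  0.1379]
```

>>> {"fn": "step_arm", "kwargs": {
  "commands": [0,0.01,-0.02,-0.02,0,-0.01,0.002,0,0.02,-0.04,-0.05,0,-0.02,0.004,0,0.03,-0.06,-0.09,0,-0.02,0.004,0,0.04,-0.076,-0.13,0,-0.02,0.004,0,0.04,-0.076,-0.16,0,-0.02,0.004,0,0.04,-0.076,-0.175,0,-0.02,0.004,0,0.04,-0.076,-0.175,0,-0.02,0.004,0,0.04,-0.076,-0.175,0,-0.02,0.004,0,0.04,-0.076,-0.175,0,-0.02,0.004,0,0.04,-0.076,-0.175,0,-0.02,0.004]
}}

```text
clock: 20.4
position: [0.4894, -0.1802, 0.1207]
ee_rot: [-0.033, 0.953, 0.011, 0.3]
ft_force: [-0.2, 0.5, -1.7]
grip_width: 0.289
grasp_force: 40.0
```

```bash
python3 t.py .005 -.052 .007;python3 t.py .005 -.052 .002
```

```text
20.4 target [ 0.5086 -0.1779  0.0936] shift/.6 [ 0.032   0.004  -0.0451] turn/pi [-0.0001 -0.0004  0.0003] grip 0.289 bed xyz now [ 0.0047 -0.053   0.0403]
20.4 target [ 0.5115 -0.1777  0.0895] shift/.6 [ 0.0368  0.0043 -0.052 ] turn/pi [-0.0001 -0.0004  0.0003] grip 0.289 bed xyz now [ 0.0047 -0.053   0.0403]
```

>>> {"fn": "step_arm", "kwargs": {
  "commands": [0,0.008,0.001,-0.011,0,0,0,0,0.016,0.002,-0.022,0,0,0,0,0.024,0.003,-0.034,0,0,0,0,0.03,0.004,-0.042,0,0,0,0,0.032,0.004,-0.045,0,0,0,0,0.033,0.004,-0.047,0,0,0,0,0.034,0.004,-0.048,0,0,0,0,0.035,0.004,-0.049,0,0,0,0,0.035,0.004,-0.049,0,0,0,0,0.035,0.004,-0.049,0,0,0]
}}

```text
clock: 21.65
position: [0.5103, -0.1774, 0.0908]
ee_rot: [-0.033, 0.953, 0.011, 0.3]
ft_force: [-0.5, -0.9, -1.8]
grip_width: 0.286
grasp_force: 40.0
```

```bash
python3 t.py .005 -.052 .002
```

```text
21.65 target [ 0.5115 -0.1777  0.0895] shift/.6 [ 0.0019 -0.0005 -0.0022] turn/pi [-0.0002 -0.0006  0.0001] grip 0.286 bed xyz now [ 0.0049 -0.0516  0.0037]
```

>>> {"fn": "step_arm", "kwargs": {
  "commands": [0,0.001,0,-0.0014,0,0,0,0,0.001,0,-0.0014,0,0,0,0,0.0019,0,-0.0027,0,0,0,0,0.0019,0,-0.0027,0,0,0,0,0.0019,0,-0.0027,0,0,0,0,0.0024,0,-0.0034,0,0,0,0,0.0024,0,-0.0034,0,0,0,0,0.0024,0,-0.0034,0,0,0,0,0.0024,0,-0.0034,0,0,0,0,0.0024,0,-0.0034,0,0,0]
}}

```text
clock: 22.9
position: [0.5116, -0.1774, 0.0892]
ee_rot: [-0.032, 0.953, 0.012, 0.3]
ft_force: [-41.5, 5.8, 46.2]
grip_width: 0.29
grasp_force: 50.0
```

>>> {"fn": "step_arm", "kwargs": {
  "commands": [0,-0.0014,0,0.002,0,0,0,0,-0.0014,0,0.002,0,0,0,28,-0.0014,0,0.002,0,0,0,32,-0.0014,0,0.002,0,0,0,35,-0.0014,0,0.002,0,0,0,35,-0.0014,0,0.002,0,0,0,35,-0.01,0,0.014,0,0,0,35,-0.03,-0.002,0.043,0,0,0,35,-0.05,-0.003,0.079,0,0,0,40,-0.06,-0.004,0.129,0,0,0]
}}

```text
clock: 24.15
position: [0.4747, -0.1799, 0.1663]
ee_rot: [-0.033, 0.954, 0.01, 0.299]
ft_force: [-0.3, -0.4, -1.0]
grip_width: 0.465
grasp_force: 0.0
```

```bash
python3 w.py w6; python3 d.py .5457 .3874 .16 -9.6;  python3 - <<'E'
from h import *
im=camera("top")[:,:,::-1];cv2.imwrite("pics/top2.png",im)
a=cv2.resize(im[130:250,165:470],(793,312),interpolation=cv2.INTER_CUBIC);b=cv2.imread("pics/w6.png")[:, :, :]
b=cv2.rotate(b,cv2.ROTATE_180) if False else b
b=cv2.resize(b,(448,280));cv2.imwrite("pics/m6.png",np.vstack([a,np.pad(b,((0,0),(0,345),(0,0)))]))
E
```

```text
24.15 [ 0.4747 -0.1799  0.1663] [[-0.819, -0.069, 0.569], [-0.056, 0.998, 0.04]] [-0.3  -0.33  0.69  2.33 -0.13  0.53  2.16]
24.2 [ 0.4762 -0.1811  0.1707] shift/.6 [ 0.1158  0.9475 -0.0178] turn/pi [ 0.01    0.1952 -0.0726] [-0.3  -0.33  0.69  2.32 -0.13  0.53  2.15] 0.469
```

View pics/m6.png

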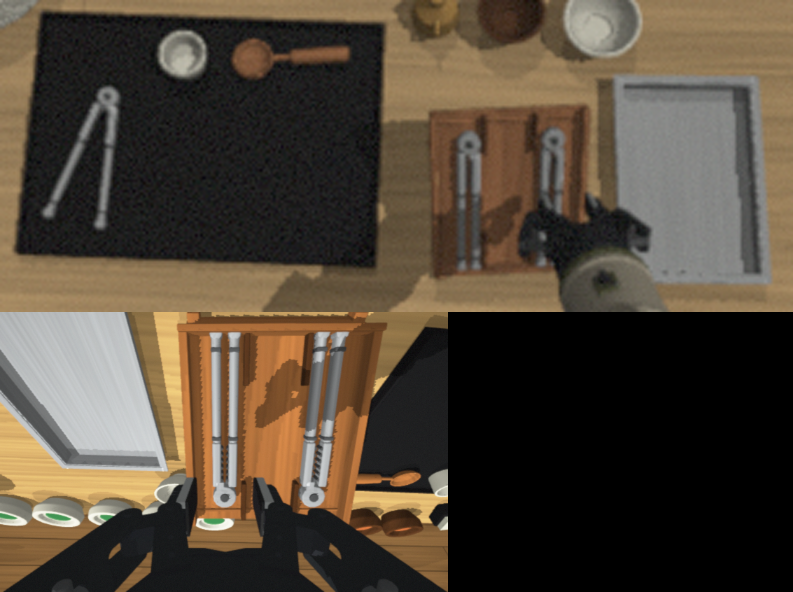

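Both crackers lie closed in the rack: left rivet at (470,145), right rivet at (553,140) in the composite. C1 is still in the tray and both hinges stayed shut. Now C1.

>>> {"fn": "step_arm", "kwargs": {
  "commands": [60,0.02,0.08,0.06,0,0.01,0,85,0.04,0.18,0.1,0.001,0.03,-0.01,85,0.05,0.28,0.1,0.003,0.06,-0.02,85,0.06,0.38,0.1,0.005,0.1,-0.035,85,0.07,0.48,0.1,0.006,0.13,-0.045,85,0.08,0.58,0.1,0.007,0.16,-0.055,85,0.09,0.68,0.08,0.01,0.195,-0.073,85,0.1,0.78,0.04,0.01,0.195,-0.073,85,0.116,0.88,0,0.01,0.195,-0.073,85,0.116,0.951,-0.017,0.01,0.195,-0.073]
}}

```text
clock: 25.5
position: [0.5445, 0.3931, 0.1527]
ee_rot: [0.083, 0.997, 0.0, -0.003]
ft_force: [0.3, 0.1, 0.1]
grip_width: 0.994
grasp_force: 0.0
```

```bash
python3 d.py .546 .39 .06 -9.8
```

```text
25.5 [0.5445 0.3931 0.1527] shift/.6 [ 0.0024 -0.0052 -0.1545] turn/pi [-0.0005 -0.0018 -0.0015] [-0.55  0.49 -0.19  1.41  0.09  1.25  0.65] 0.994
```

>>> {"fn": "step_arm", "kwargs": {
  "commands": [85,0.002,-0.005,-0.08,0,0,0,85,0.002,-0.005,-0.16,0,0,0,85,0.002,-0.005,-0.22,0,0,0,85,0.002,-0.005,-0.247,0,0,0,85,0.002,-0.005,-0.247,0,0,0,0,0.002,-0.005,-0.247,0,0,0,0,0.002,-0.005,-0.247,0,0,0,0,0.002,-0.005,-0.247,0,0,0,0,0.002,-0.005,-0.247,0,0,0,0,0.002,-0.005,-0.247,0,0,0],
  "squeeze": 20
}}

```text
clock: 26.75
position: [0.5476, 0.3889, 0.01]
ee_rot: [0.084, 0.996, 0.002, -0.0]
ft_force: [-1.1, -0.5, 6.7]
grip_width: 0.594
grasp_force: 19.3
```

```bash
python3 -c "
from h import *
camera('wrist');o=get_obs();print(o['clock'],o['position'].round(4),o['ft_force'].round(1),o['torque'].round(2),o['grip_width'],o['grasp_force'])"
```

```text
26.8 [0.5475 0.3889 0.01  ] [-1.2 -0.1  6.9] [-0.05  0.36  0.05] 0.5937958737488419 19.339309902861714
```

Grip stopped at about 50 mm, which matches the open hinge, so C1 is seized. I'll regrip it deeper.

>>> {"fn": "step_arm", "kwargs": {
  "commands": [62,0,0,0,0,0,0,62,0,0,0,0,0,0,62,0,0,-0.005,0,0,0,62,0,0,-0.01,0,0,0,62,0,0,-0.01,0,0,0,62,0,0,-0.01,0,0,0,0,0,0,-0.01,0,0,0,0,0,0,-0.01,0,0,0,0,0,0,-0.01,0,0,0,0,0,0,-0.01,0,0,0],
  "squeeze": 40
}}

```text
clock: 28.05
position: [0.5468, 0.3882, 0.0024]
ee_rot: [0.084, 0.996, 0.002, -0.001]
ft_force: [-2.4, -0.9, 5.8]
grip_width: 0.591
grasp_force: 40.8
```

```bash
python3 d.py .535 -.366 .25 1
```

```text
28.05 [0.5468 0.3882 0.0024] shift/.6 [-0.0196 -1.2571  0.4127] turn/pi [-0.001  -0.0008  0.059 ] [-0.55  0.64 -0.18  1.53  0.12  0.98  0.64] 0.591
```

>>> {"fn": "step_arm", "kwargs": {
  "commands": [0,0,0,0.015,0,0,0,0,0,0,0.05,0,0,0,0,0,0,0.11,0,0,0,0,0,0,0.18,0,0,0,0,0,-0.01,0.25,0,0,0,0,0,-0.04,0.32,0,0,0.005,0,0,-0.1,0.38,0,0,0.01,0,0,-0.17,0.41,0,0,0.015,0,0,-0.24,0.41,0,0,0.02,0,0,-0.31,0.41,0,0,0.025]
}}

```text
clock: 29.3
position: [0.5464, 0.2006, 0.2496]
ee_rot: [0.044, 0.999, 0.002, -0.001]
ft_force: [1.4, -0.7, -2.7]
grip_width: 0.595
grasp_force: 41.6
```

```bash
python3 d.py .535 -.366 .25 1
```

```text
29.3 [0.5464 0.2006 0.2496] shift/.6 [-1.910e-02 -9.444e-01  7.000e-04] turn/pi [-0.001  -0.0004  0.0338] [-0.31  0.23 -0.15  1.55  0.03  1.36  1.03] 0.595
```

Held. I'll carry on over the rack to the pan.

>>> {"fn": "step_arm", "kwargs": {
  "commands": [0,0,-0.08,0.01,0,0,0.004,0,0,-0.16,0.01,0,0,0.007,0,-0.005,-0.24,0.01,0,0,0.01,0,-0.01,-0.32,0.01,0,0,0.014,0,-0.01,-0.4,0.01,0,0,0.017,0,-0.01,-0.48,0.01,0,0,0.02,0,-0.015,-0.56,0.01,0,0,0.024,0,-0.019,-0.64,0.01,0,0,0.028,0,-0.019,-0.72,0.01,0,0,0.034,0,-0.019,-0.79,0.01,0,0,0.034]
}}

```text
clock: 30.55
position: [0.5348, -0.2738, 0.2553]
ee_rot: [-0.009, 1.0, 0.001, -0.001]
ft_force: [1.3, 0.8, -2.5]
grip_width: 0.593
grasp_force: 41.7
```

```bash
python3 d.py .535 -.366 .03 1
```

```text
30.55 [ 0.5348 -0.2738  0.2553] shift/.6 [ 3.000e-04 -1.537e-01 -3.755e-01] turn/pi [-0.0006 -0.0005  0.    ] [ 0.25  0.27  0.18  1.5  -0.05  1.38  2.02] 0.593
```

>>> {"fn": "step_arm", "kwargs": {
  "commands": [0,0,-0.07,-0.02,0,0,0,0,0,-0.13,-0.06,0,0,0,0,0,-0.154,-0.12,0,0,0,0,0,-0.154,-0.19,0,0,0,0,0,-0.154,-0.26,0,0,0,0,0,-0.154,-0.32,0,0,0,0,0,-0.154,-0.36,0,0,0,0,0,-0.154,-0.38,0,0,0,0,0,-0.154,-0.395,0,0,0,0,0,-0.154,-0.405,0,0,0]
}}

```text
clock: 31.8
position: [0.5357, -0.3647, 0.0114]
ee_rot: [-0.009, 1.0, 0.001, -0.001]
ft_force: [0.2, -0.6, -1.8]
grip_width: 0.596
grasp_force: 41.7
```

```bash
python3 d.py .535 -.366 .0015 1
```

```text
31.8 [ 0.5357 -0.3647  0.0114] shift/.6 [-0.0011 -0.0022 -0.0164] turn/pi [-0.0005 -0.0007 -0.    ] [ 0.38  0.58  0.19  1.61 -0.13  0.96  2.21] 0.596
```

>>> {"fn": "step_arm", "kwargs": {
  "commands": [0,0,0,-0.004,0,0,0,0,0,0,-0.008,0,0,0,0,0,0,-0.011,0,0,0,0,0,0,-0.013,0,0,0,0,0,0,-0.015,0,0,0,0,0,0,-0.016,0,0,0,0,0,0,-0.017,0,0,0,0,0,0,-0.017,0,0,0,0,0,0,-0.017,0,0,0,0,0,0,-0.017,0,0,0]
}}

```text
clock: 33.05
position: [0.5352, -0.3645, 0.0014]
ee_rot: [-0.009, 1.0, 0.001, -0.002]
ft_force: [-3.4, 2.5, 6.7]
grip_width: 0.598
grasp_force: 42.0
```

>>> {"fn": "step_arm", "kwargs": {
  "commands": [53,0,0,0,0,0,0,57,0,0,0,0,0,0,62,0,0,0,0,0,0,66,0,0,0,0,0,0,68,0,0,0,0,0,0,68,0,0,0,0,0,0,68,0,0,0.02,0,0,0,68,0,0,0.08,0,0,0,68,0,0,0.16,0,0,0,68,0,0,0.25,0,0,0]
}}

```text
clock: 34.3
position: [0.5348, -0.3643, 0.1526]
ee_rot: [-0.009, 1.0, 0.001, -0.002]
ft_force: [1.6, -0.9, -0.6]
grip_width: 0.801
grasp_force: 0.0
```

>>> {"fn": "step_arm", "kwargs": {
  "commands": [68,-0.02,0,0.08,0,0,0,68,-0.06,-0.03,0.14,0,0,0,68,-0.1,-0.08,0.14,0,0,0,68,-0.15,-0.14,0.14,0,0,0,68,-0.2,-0.2,0.14,0,0,0,68,-0.25,-0.25,0.14,0,0,0,68,-0.25,-0.25,0.14,0,0,0,68,-0.25,-0.25,0.14,0,0,0,68,-0.25,-0.25,0.14,0,0,0,68,-0.25,-0.25,0.14,0,0,0]
}}

```text
clock: 35.55
position: [0.3861, -0.5137, 0.2347]
ee_rot: [-0.01, 1.0, 0.001, -0.001]
ft_force: [-0.4, -0.8, 0.7]
grip_width: 0.797
grasp_force: 0.0
```

Run:
```python
from h import *
im=camera("top")[:,:,::-1];sc=camera("scene")[:,:,::-1]
a=cv2.resize(im[125:250,165:470],(793,325),interpolation=cv2.INTER_CUBIC);b=cv2.resize(sc[145:275,130:400],(540,260),interpolation=cv2.INTER_CUBIC)
cv2.imwrite("pics/fin.png",np.vstack([a,np.pad(b,((0,0),(0,253),(0,0)))]))
o=get_obs();print(o["clock"],o["position"],o["ft_force"].round(1))
```

```text
35.65 [ 0.38572898 -0.5139627   0.23458382] [-0.2 -0.1  0.3]
```

View pics/fin.png

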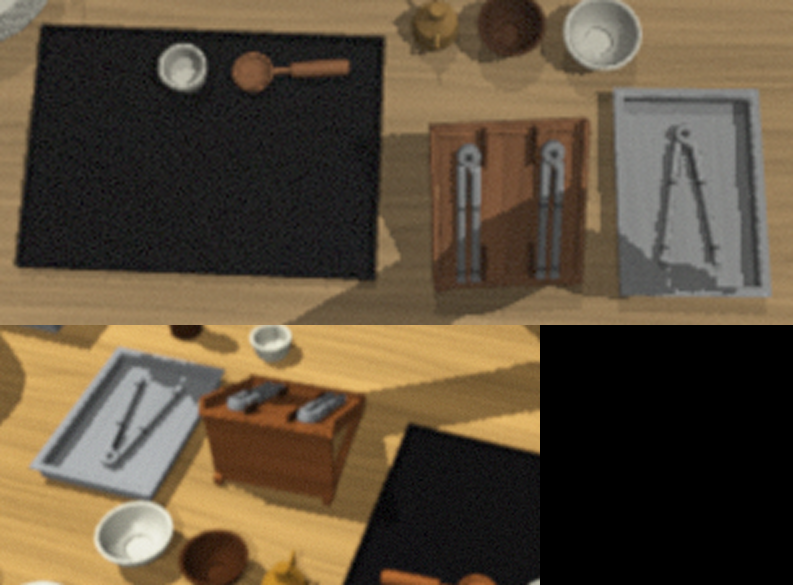

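The final picture shows both closed crackers flat in the rack bays, with rivets at (470,155) and (553,152). The open one lies in the pan at about (685,195), and the bystanders I can see have not moved.

```bash
python3 -c "
from workcell import *
print(hand_in())"
```

```text
the job is handed in; nothing more can be done
None
```

Job handed in at about 36 s of the 72 allowed: the two working crackers lie closed in the rack's outer bays, and the seized one lies open in the repair pan; `hand_in()` returned no verdict, so the result is unconfirmed.

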